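# Dispense one heel pad and push it onto its mat

### The job

Press the red plunger of the blue heel-pad dispenser all the way down once and let it spring back up, so that just one black heel pad comes out of the mouth. Then push that pad aside along the worktop, without lifting it, until it lies flat and wholly on the round green mat; the other pads stay in the dispenser and everything else is left where it stands.

Things in the scene. Friction and masses are not known exactly. Their poses are not given: they have to be found in the camera images.
- dispenser: Blue dispenser fixed to the worktop, 64 mm wide (90 mm over its two 4 mm thick feet), 140 mm long. Origin on the worktop under the middle of the stack of three pads; its own -x points out of the mouth, roughly to the robot, z up. Magazine x -29 to +29 mm, 66 mm high, open at the bottom: pads slide straight on the worktop. Linkage housing x +29 to +111 mm, 62 mm high.
- mouth (a point): Middle of the mouth (56 x 23 mm), on the worktop in the front face, 29 mm from the dispenser's origin. Pressing the plunger drives a flat pusher out to 4 mm past it, twice as fast as the plunger; it takes the lowest pad along and draws back by itself as the plunger rises, then the next pad drops down. A second full press ejects a second pad.
- plunger (a joint): Travel of the red plunger in m: 0 up, 0.030 fully down at its stop. It moves straight down, needs about 4 N to start and about 12 N near the bottom including the drag of the pads, and springs back up when let go.
- plunger_top (a point): Centre of the top of the red plunger head, a disc 36 mm in diameter, 10 mm thick; 106 mm above the worktop when up, 76 mm when fully down; 75 mm behind (+x of) the dispenser's origin.
- landing (a point): Point on the worktop in front of the mouth near which the middle of the ejected pad comes to lie (60 mm from the dispenser's origin, on its -x axis); a fast press throws the pad a little further.
- pad_1: Lowest black rubber heel pad (three layers glued in one block), the one that comes out: 46 (x) x 52 (y) x 18 mm, about 50 g, origin at the centre of its underside, axes as the dispenser's at the start. Slides on the worktop.
- pad_2: Middle pad of the stack, like pad_1; stays in the dispenser.
- pad_3: Top pad of the stack, like pad_1; stays in the dispenser.
- green_mat: Target: round flat green mat (a thin printed foil, 1 mm, nothing to catch on), 120 mm in diameter, origin at its centre on the worktop. Lies to the left or the right of the landing point, about 140 mm from it.
- yellow_mat: Same mat in yellow, on the other side; not to be used.
- shoe_brush: Bystander: black shoe brush, 66x192x52 mm, long side roughly along world x; origin at the centre of its underside. Leave it alone.
- edge_dye: Bystander: small brown dropper bottle, 33x34x102 mm; origin at the centre of its underside. Leave it alone.
- thread_spool: Bystander: blue thread on a wooden spool, 28x28x38 mm, upright; origin at the centre of its underside. Leave it alone.
- polish_pot: Bystander: round white pot with tan lid, 65x65x29 mm; origin at the centre of its underside. Leave it alone.
- bit_case: Bystander: red flat case, 66x112x22 mm; origin at the centre of its underside. Leave it alone.
Not all that is in view belongs to the job. What is shaped like the pad_3 but turquoise is not meant.

How it is judged:
By the outcome, as a careful person would: the job done as asked, in the order asked, and still so for the second after the job is handed in, with the robot touching nothing.
It also fails if it takes over 48 s, if anything falls off the work surface, if the arm or the gripper's body presses on something with over 40 N, if the wrist force passes 120 N, or if a joint passes its speed limit or range.

### The arm

A 7-joint arm with a two-finger parallel gripper is mounted at the origin on a cart in front of the work surface, level with it; the furniture and walls round the work are solid. World frame = base frame: x ahead of the robot, y to its left, z up, the work surface at z = 0. Lengths are in mm, angles in rad, forces in N, time in s.
With the tool pointing down it reaches from about 425 to 825 mm from the base axis. Payload 3.6 kg.
Tool frame: the origin (TCP) lies on the mounting face of the last link; the fingertips stand 186 mm ahead of it and the grasp point (between the pads) lies 167 mm ahead of it; z points along the fingers, y is the line along which they close (so a half turn about z gives the same grasp; the last joint's range is limited). The gripper opens to 93 mm and grips with 3 to 60 N. Pads are 15 mm wide; open, the fingers measure 128 mm over their backs; the gripper's body (75 mm by 188 mm) begins 65 mm behind the grasp point.
Start: joints at [-1.183, 0.615, -0.013, 1.423, 0.008, 1.103, -0.04], TCP at [261.334, 595.131, 404.74] pointing down, gripper open.
Joint ranges: [-3.12, 3.12], [-0.3, 2.06], [-1.34, 1.32], [0.26, 2.42], [-1.36, 4.5], [0.01, 1.98], [-2.84, 2.84]. Speed limits (rad/s): [2.79, 2.79, 3.14, 3.14, 3.14, 3.14, 3.14].

### API

Orientations are given as a unit quaternion [w, x, y, z].
In Python, from station import telemetry, optics, order gives the robot as it stands.
- The arm moves only by the tool servo_tool, never from a script. Its argument "rows" is a list of rows, each a list of 3 entries, a list of its own where there are three numbers: the closure, from -1 (fully open) to 1 (shut), so that 0 is half open, then the shift along the tool's x, y, z in mm, then the turn, a rotation vector about the tool's x, y, z in rad. A call has 1 to 12 rows; each row is the pose to reach, as a shift and turn from the pose commanded when the call began, along the tool's axes at that moment; what a row does not reach only later rows make up. A row lasts 1/8 s, in which the tool goes at most 62.5 mm and 10.7 degrees, less where a joint would pass 70% of its speed; a pose out of reach is approached as far as the arm can. A call with a gripper value outside its range is refused whole. The fingers move at their own pace and stop on an object; "newtons" is the grip in N (left out, the last holds). Time passes only in rows, so rows that repeat a pose let the fingers close. It gives the time, the measured TCP pose, the force, the opening and the grip force at its end, in the units of the state.
- telemetry.get_state(): the state, without advancing time (a new reading comes with each control period).
- optics.camera(name): name is "scene" or "top"; returns a dict with "frame" (420x560x3 uint8, red, green, blue), "fx", "fy", "cx", "cy" (pixels), "rvec" (rotation vector, rad) and "tvec" (3), from world to camera coordinates, as OpenCV has them. Camera axes: x right, y down, z forward; pixel columns grow to the right and rows downward; lengths in mm; the calibration is good to about 2 mm. A picture is of the moment at which its call begins. There is no depth.
- order.sign_off(): hands the job in; it is judged then, once.
The state is a dict: "time": time; "qpos": joint angles; "qd": joint speeds; "tau": joint torques, N m; "position": TCP position; "tcp_rot": TCP orientation; "contact_force": force on the tool from outside, world axes, zero at the start; "moment": the same for the moment, N m; "width": finger opening in mm; "gripper_force": force on a finger pad.
Only numpy, scipy, OpenCV 4.12 (cv2) and the standard library are available. Lean on these libraries where they do the work, as an engineer would, in place of code of your own. Each camera call takes 0.05 s, during which the arm holds its last target. There are 200 camera calls.

## Working session

There is one attempt and no reset: what is moved stays moved. The work goes in short steps, Python scripts to look and compute and a tool call to move; the robot and the scene stay as the last step left them, time stands still between calls to the robot, and variables do not carry over. Pictures are saved under pics/ and viewed, at most 10 in all, crops included, and the job is handed in when it is done.

Besides the shell and the picture viewer there is one more tool, called after ">>>" by a JSON object that holds its "name" and its "arguments". servo_tool: Moves the arm, as the interface text tells. Its arguments: {"type":"object","properties":{"rows":{"type":"array"},"newtons":{"type":"number"}},"required":["rows"]}

```bash
mkdir -p pics
cat > h.py <<'E'
import numpy as np, cv2
from station import telemetry, optics, order
def cam(n,f):
    c=optics.camera(n); cv2.imwrite('pics/'+f,c['frame'][:,:,::-1]); np.save('pics/'+n+'.npy',c,allow_pickle=True); return c
def load(n): return np.load('pics/'+n+'.npy',allow_pickle=True).item()
def ray(c,u,v,z):
    R=cv2.Rodrigues(np.array(c['rvec'],float))[0]; t=np.array(c['tvec'],float).ravel()
    o=-R.T@t; d=R.T@np.array([(u-c['cx'])/c['fx'],(v-c['cy'])/c['fy'],1]); return (o+d*(z-o[2])/d[2]).round(1)
def proj(c,p):
    K=np.array([[c['fx'],0,c['cx']],[0,c['fy'],c['cy']],[0,0,1.]])
    return cv2.projectPoints(np.array(p,float).reshape(-1,3),np.array(c['rvec'],float),np.array(c['tvec'],float),K,None)[0].reshape(-1,2).round(1)
E
python3 - <<'E'
from h import *
a=cam('top','top0.png');b=cam('scene','scene0.png')
s=telemetry.get_state();print(s)
for c in(a,b):
  R=cv2.Rodrigues(np.array(c['rvec'],float))[0];print(c['fx'],c['cx'],c['cy'],-R.T@np.array(c['tvec']).ravel())
E
```

```text
{'time': 0.1, 'qpos': array([-1.18348853,  0.61577058, -0.01264448,  1.42472612,  0.00810958,
        1.10343672, -0.0404214 ]), 'qd': array([ 1.63273863e-03, -2.56469373e-03, -1.33035821e-05, -5.46900760e-03,
        9.44270870e-04,  4.02581449e-04, -9.20800587e-04]), 'tau': array([ 8.79619347e-04, -4.60041904e+01,  2.09667273e-01, -1.66244048e+01,
       -6.12229714e-02,  1.68899278e-02,  9.55708720e-05]), 'position': array([261.22092602, 594.8807142 , 403.73432736]), 'tcp_rot': array([-2.24995103e-04,  2.05395861e-01,  9.78678307e-01, -1.12301475e-03]), 'contact_force': array([0.43461416, 0.03729662, 0.54333556]), 'moment': array([ 0.02153762, -0.01508992,  0.00473948]), 'gripper_force': 0.0, 'width': 92.98990431518516}
531.262325498771 281.2092591144628 214.97109103616444 [ 305.89524286  -54.65437958 1509.0057246 ]
442.93993814181545 278.6397176026873 206.9436392799323 [ 100.32956949 -748.6180029   940.60413073]
```

View pics/top0.png

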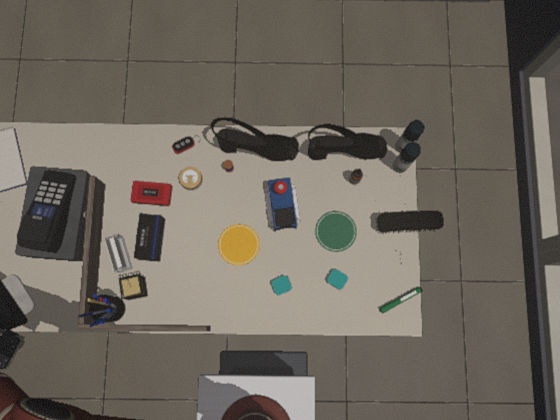

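View pics/scene0.png

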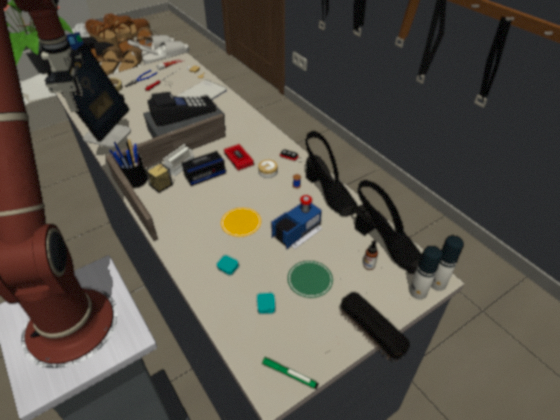

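The top view shows the dispenser at (282,203) with its red plunger at (281,187) and its mouth facing down the image. The green mat is at (336,231) and the yellow mat at (238,244). Two turquoise decoys lie at (281,285) and (338,279). Black or red look-alikes are the red case (151,193), the brush (410,221) and the black box (149,237). I choose the red disc on the blue body, and I'll check it in a crop.

Run:
```python
from h import *
a=load('top');b=load('scene')
def blobs(c,lo,hi,box,z,name):
    h=cv2.cvtColor(c['frame'],cv2.COLOR_RGB2HSV); m=cv2.inRange(h,lo,hi)
    M=np.zeros_like(m);x0,y0,x1,y1=box;M[y0:y1,x0:x1]=m[y0:y1,x0:x1]
    n,l,s,ce=cv2.connectedComponentsWithStats(M); i=1+s[1:,4].argmax()
    cs,_=cv2.findContours((l==i).astype('u1'),0,2);
    hull=cv2.convexHull(cs[0]); mm=cv2.moments(hull); u,v=mm['m10']/mm['m00'],mm['m01']/mm['m00']
    rc=cv2.boxPoints(cv2.minAreaRect(hull))
    print(name,s[i],(round(u,1),round(v,1)),ray(c,u,v,z),[ray(c,*p,z)[:2] for p in rc])
blobs(a,(50,80,40),(85,255,255),(310,205,365,255),1,'green')
blobs(b,(50,80,40),(85,255,255),(280,250,340,305),1,'green s')
blobs(a,(18,120,100),(35,255,255),(210,220,265,270),1,'yellow')
blobs(a,(0,130,80),(8,255,255),(270,175,292,196),106,'plunger')
blobs(b,(0,130,80),(8,255,255),(295,190,315,215),103,'plunger s')
blobs(a,(105,100,30),(125,255,255),(262,172,305,235),64,'blue')
c=np.hstack([cv2.resize(a['frame'][165:245,250:310],None,fx=6.5,fy=6.5,interpolation=2)[:520],cv2.resize(b['frame'][185:255,260:330],(400,520),interpolation=2)])
cv2.imwrite('pics/crop.png',c[:,:,::-1])
```

```text
green [319 214  34  35 846] (335.4, 230.9) [ 549.3 -221.1    1. ] [array([ 598.1, -174.1]), array([ 599.2, -269.7]), array([ 500.2, -268.2]), array([ 499.1, -173.8])]
green s [291 263  39  32 965] (309.9, 278.5) [ 553.4 -221.8    1. ] [array([ 542.8, -152.5]), array([ 626.4, -210.6]), array([ 563.9, -287.4]), array([ 485.2, -232.9])]
yellow [ 218  224   42   41 1241] (238.3, 244.2) [507.3  56.9   1. ] [array([565.3, 116.8]), array([566.7,  -1.1]), array([451.5,  -3.2]), array([450.2, 113.1])]
plunger [274 182  12  12  83] (279.8, 187.2) [650.6 -59.5 106. ] [array([665. , -43.5]), array([665.3, -73.5]), array([634.6, -73.7]), array([634.3, -43.9])]
plunger s [300 196  12   9  62] (305.5, 199.7) [655.3 -61.6 103. ] [array([651.8, -41. ]), array([676.7, -58.4]), array([657.4, -83.6]), array([632.9, -66.6])]
blue [269 178  24  35 430] (280.3, 194.1) [641.1 -61.2  64. ] [array([679.9, -25.7]), array([689.4, -84.5]), array([598.9, -97.8]), array([589.7, -39.6])]
```

View pics/crop.png

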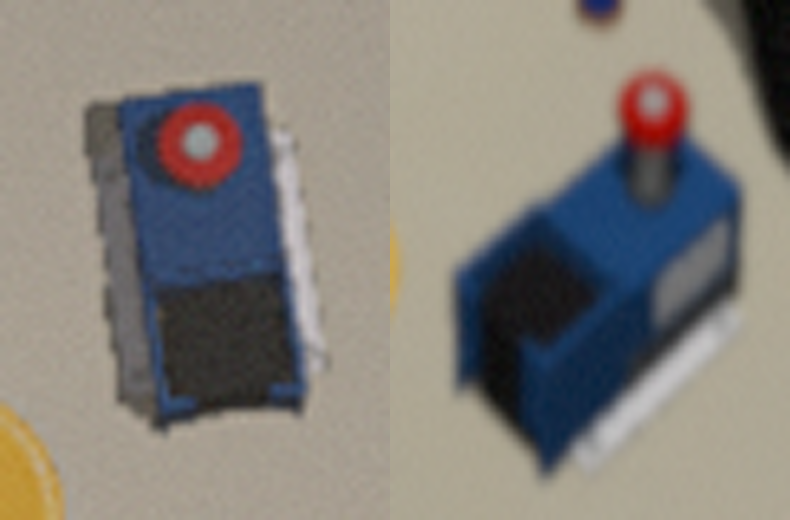

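The crop confirms the red plunger disc (grey dot at about (280.8,186.5) in the top view) on the blue body. The black pads sit in the magazine, with the mouth facing image-down.

Run:
```python
from h import *
from scipy.spatial.transform import Rotation as Ro
a=load('top');b=load('scene')
fl,fr=ray(a,275.1,230.2,66),ray(a,296.2,227.9,66); bl,br=ray(a,268.8,180.2,62),ray(a,290.3,178,62)
print(fl,fr,bl,br, np.linalg.norm(fl-fr),np.linalg.norm(bl-br),np.linalg.norm(fl-bl),np.linalg.norm(fr-br))
P=ray(a,280.8,186.5,106);print('pl',P, ray(b,260+263*70/400,185+105*70/520,106))
f,k=(fl+fr)/2,(bl+br)/2; d=(k-f)[:2];d/=np.linalg.norm(d);th=np.arctan2(d[1],d[0]);print('yaw',th, np.arctan2(*(-(fl-fr)[:2]*[1,-1]))) 
O1=P[:2]-75*d;O2=f[:2]+29*d;print('origin',O1,O2,'landing',O2-60*d)
# fine fit: green mat edges
for n,(u,v) in dict(scene_green=(310,279)).items(): print(ray(b,u,v,1))
s=telemetry.get_state();q=s['tcp_rot'];R=Ro.from_quat([q[1],q[2],q[3],q[0]]).as_matrix();print(R.round(3))
```

```text
[538.7 -48.   66. ] [ 545.8 -106.    66. ] [681.2 -28.5  62. ] [688.4 -88.9  62. ] 58.432953031658414 60.82762530298219 143.88363353766127 143.67731205726255
pl [652.6 -62.2 106. ] [655.9 -63.  106. ]
yaw 0.12767767153973245 0.121807770168373
origin [578.21047955 -71.7498297 ] [571.01394791 -73.30739918] landing [511.50233155 -80.94726294]
[ 552.7 -223.3    1. ]
[[-0.916  0.402 -0.001]
 [ 0.402  0.916 -0.002]
 [-0.    -0.002 -1.   ]]
```

>>> {"name": "servo_tool", "arguments": {"rows": [[1,[-623,-445,0],[0,0,-0.41]],[1,[-623,-445,0],[0,0,-0.41]],[1,[-623,-445,0],[0,0,-0.41]],[1,[-623,-445,0],[0,0,-0.41]],[1,[-623,-445,0],[0,0,-0.41]],[1,[-623,-445,0],[0,0,-0.41]],[1,[-623,-445,0],[0,0,-0.41]],[1,[-623,-445,0],[0,0,-0.41]],[1,[-623,-445,0],[0,0,-0.41]],[1,[-623,-445,0],[0,0,-0.41]],[1,[-623,-445,0],[0,0,-0.41]],[1,[-623,-445,0],[0,0,-0.41]]], "newtons": 20}}

```text
time: 1.6
position: [645.6, -51.1, 404.3]
tcp_rot: [-0.0, 0.002, 1.0, 0.0]
contact_force: [1.1, 0.6, 0.7]
width: 0.7
gripper_force: 0.0
```

>>> {"name": "servo_tool", "arguments": {"rows": [[1,[0,0,40],[0,0,0]],[1,[0,0,70],[0,0,0]],[1,[0,0,90],[0,0,0]],[1,[0,0,90],[0,0,0]],[1,[0,0,90],[0,0,0]]]}}

```text
time: 2.22
position: [645.2, -49.4, 315.5]
tcp_rot: [0.001, 0.002, 1.0, -0.0]
contact_force: [0.4, -0.9, 0.6]
width: 0.7
gripper_force: 0.0
```

Run:
```python
from h import *
a=cam('top','top1.png');b=cam('scene','scene1.png')
s=telemetry.get_state();print(s['position'],s['tcp_rot'],s['qpos'])
c=np.hstack([cv2.resize(a['frame'][150:250,240:320],(400,500),interpolation=2),cv2.resize(b['frame'][165:265,250:330],(400,500),interpolation=2)])
cv2.imwrite('pics/c1.png',c[:,:,::-1])
```

```text
[645.23878905 -49.36312468 316.04873772] [ 1.16546278e-03  1.85704335e-03  9.99997593e-01 -8.34008077e-05] [ 0.07065558  0.69713826 -0.04880951  1.53594199  0.0398938   0.90714903
  1.57579501]
```

View pics/c1.png

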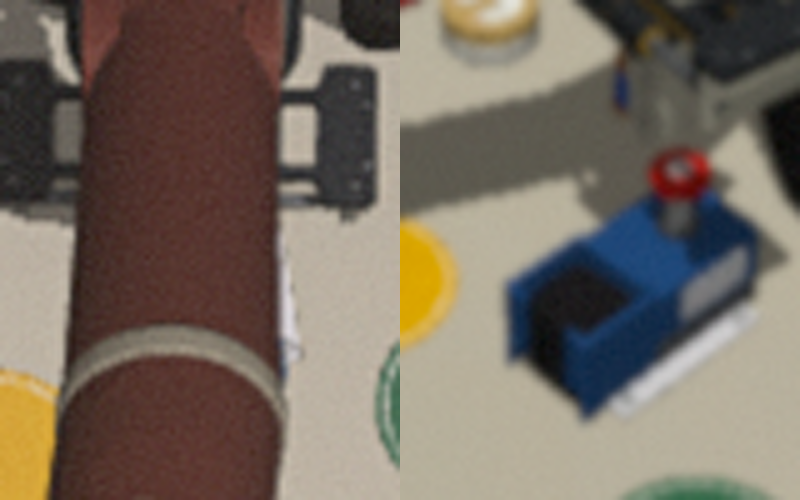

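The scene view shows the closed fingers about 24 mm above the red plunger and slightly up-left of it. They need to go about 7 mm in +x and 13 mm in -y.

>>> {"name": "servo_tool", "arguments": {"rows": [[1,[-3,-7,0],[0,0,0]],[1,[-7,-13,5],[0,0,0]],[1,[-7,-13,14],[0,0,0]],[1,[-7,-13,20],[0,0,0]],[1,[-7,-13,25],[0,0,0]],[1,[-7,-13,30],[0,0,0]],[1,[-7,-13,35],[0,0,0]],[1,[-7,-13,40],[0,0,0]],[1,[-7,-13,45],[0,0,0]],[1,[-7,-13,50],[0,0,0]]]}}

```text
time: 3.58
position: [651.4, -62.3, 266.3]
tcp_rot: [-0.0, 0.002, 1.0, -0.0]
contact_force: [-4.1, -0.8, 9.4]
width: 0.4
gripper_force: 4.7
```

>>> {"name": "servo_tool", "arguments": {"rows": [[1,[0,0,3],[0,0,0]],[1,[0,0,6],[0,0,0]],[1,[0,0,7],[0,0,0]],[1,[0,0,7],[0,0,0]]]}}

```text
time: 4.08
position: [651.4, -62.3, 263.2]
tcp_rot: [0.0, 0.002, 1.0, -0.0]
contact_force: [-10.8, 0.4, 26.5]
width: 0.0
gripper_force: 12.9
```

The force rose to 26 N at tip height 77 mm, so the plunger is at its stop. Now I let it spring back.

>>> {"name": "servo_tool", "arguments": {"rows": [[1,[0,0,-10],[0,0,0]],[1,[0,0,-20],[0,0,0]],[1,[0,0,-30],[0,0,0]],[1,[0,0,-45],[0,0,0]],[1,[0,0,-75],[0,0,0]],[1,[50,60,-85],[0,0,0]],[1,[100,120,-85],[0,0,0]],[1,[100,180,-85],[0,0,0]],[1,[100,180,-85],[0,0,0]],[1,[100,180,-85],[0,0,0]]]}}

```text
time: 5.32
position: [552.1, 120.8, 343.1]
tcp_rot: [0.0, -0.001, 1.0, 0.001]
contact_force: [0.8, -1.2, -0.7]
width: 0.1
gripper_force: 0.0
```

Run:
```python
from h import *
a=cam('top','top2.png');b=cam('scene','scene2.png')
s=telemetry.get_state();print(s['position'],s['tcp_rot'],s['qpos'])
c=np.hstack([cv2.resize(a['frame'][170:270,260:340],(400,500),interpolation=2),cv2.resize(b['frame'][185:285,240:320],(400,500),interpolation=2)])
cv2.imwrite('pics/c2.png',c[:,:,::-1])
```

```text
[553.06523146 116.64591524 342.83565217] [ 3.65544204e-04  2.58433712e-03  9.99996379e-01 -6.55085007e-04] [-0.2164172   0.55155135 -0.0469715   1.75157471  0.03503549  0.83889293
  1.2857865 ]
```

View pics/c2.png

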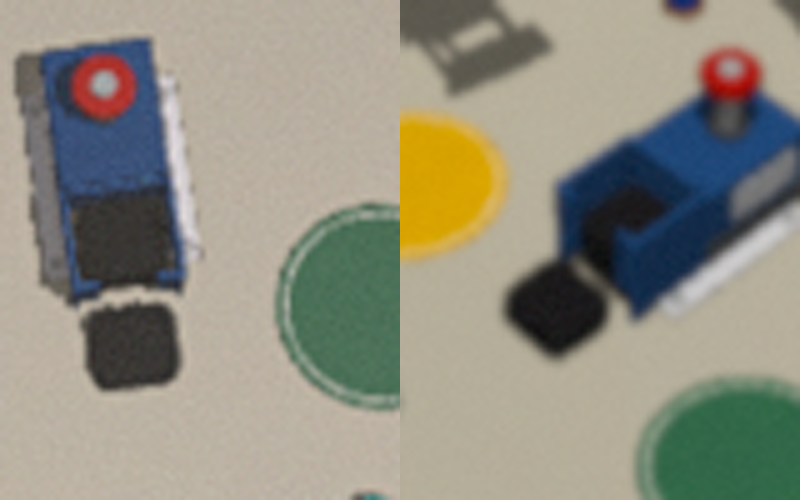

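One pad came out and lies at top pixel (286.6,239). The plunger is up again at (281,187), and the other pads are in the magazine.

Run:
```python
from h import *
a=load('top');b=load('scene')
for q in [(133,345),(83,308),(178,305),(180,375),(90,388),(290,305)]: print(ray(a,260+q[0]/5,170+q[1]/5,18))
for n,c,q in(('scene pad top',b,(240+556/5,185+300/5,18)),): print(n,ray(c,*q))
from scipy.optimize import least_squares
for c,box in((a,(305,205,368,258)),(b,(275,250,345,305))):
    h=cv2.cvtColor(c['frame'],cv2.COLOR_RGB2HSV); m=cv2.inRange(h,(45,60,40),(90,255,255));M=np.zeros_like(m);x0,y0,x1,y1=box;M[y0:y1,x0:x1]=m[y0:y1,x0:x1]
    cs,_=cv2.findContours(M,0,1);p=np.vstack([k for k in cs if len(k)>8])[:,0];p=cv2.convexHull(p)[:,0]
    W=np.array([ray(c,u,v,1)[:2] for u,v in p.astype(float)])
    r=least_squares(lambda x:np.hypot(*(W-x[:2]).T)-x[2],[550,-221,60]);print('mat',r.x.round(1),abs(r.fun).max().round(1))
```

```text
[521.6 -80.7  18. ]
[542.5 -52.1  18. ]
[ 544.8 -106.    18. ]
[ 504.7 -107.4   18. ]
[496.8 -56.6  18. ]
[ 545.5 -169.7   18. ]
scene pad top [ 705.9 -206.6   18. ]
mat [ 549.5 -221.3   50.9] 0.5
mat [ 555.2 -221.    52.7] 2.4
```

>>> {"name": "servo_tool", "arguments": {"rows": [[1,[42,-153,0],[0,0,1.443]],[1,[42,-153,0],[0,0,1.443]],[1,[42,-153,0],[0,0,1.443]],[1,[42,-153,0],[0,0,1.443]],[1,[42,-153,0],[0,0,1.443]],[1,[42,-153,0],[0,0,1.443]],[1,[42,-153,0],[0,0,1.443]],[1,[42,-153,0],[0,0,1.443]],[1,[42,-153,0],[0,0,1.443]],[1,[42,-153,0],[0,0,1.443]],[1,[42,-153,0],[0,0,1.443]]]}}

```text
time: 6.8
position: [509.9, -35.5, 342.8]
tcp_rot: [0.0, 0.662, 0.75, -0.0]
contact_force: [-0.1, -0.1, -0.4]
width: 0.5
gripper_force: 0.0
```

Run:
```python
from h import *
s=telemetry.get_state();print(s['position'],s['tcp_rot'],s['qpos'])
from scipy.spatial.transform import Rotation as Ro
q=s['tcp_rot'];R=Ro.from_quat([q[1],q[2],q[3],q[0]]).as_matrix();print(R.round(3))
p=s['position']
for n,t in dict(start=(511,-37,192),mid=(516,-80,192)).items(): print(n,R.T@(np.array(t)-p))
```

```text
[509.92187038 -35.50093561 342.80266989] [ 7.09405435e-05  6.61912061e-01  7.49581495e-01 -8.09319954e-06] [-0.21858167  0.49862412  0.36064975  1.90703376 -0.24265492  0.77810301
  0.39982491]
[[-0.124  0.992  0.   ]
 [ 0.992  0.124 -0.   ]
 [-0.     0.    -1.   ]]
start [ -1.60330188   0.87200909 150.80293043]
mid [-44.89153081   0.51255104 150.80796859]
```

>>> {"name": "servo_tool", "arguments": {"rows": [[1,[0,0,50],[0,0,0]],[1,[0,0,90],[0,0,0]],[1,[0,0,125],[0,0,0]],[1,[0,0,145],[0,0,0]],[1,[0,0,151],[0,0,0]],[1,[0,0,151],[0,0,0]],[1,[0,0,151],[0,0,0]]]}}

```text
time: 7.68
position: [510.3, -35.0, 192.7]
tcp_rot: [0.001, 0.662, 0.75, 0.001]
contact_force: [-0.0, 0.2, 0.9]
width: 0.7
gripper_force: 0.0
```

Run:
```python
from h import *
b=cam('scene','scene3.png')
cv2.imwrite('pics/c3.png',cv2.resize(b['frame'][150:300,180:380],(800,600),interpolation=2)[:,:,::-1])
```

```text
(no output)
```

View pics/c3.png

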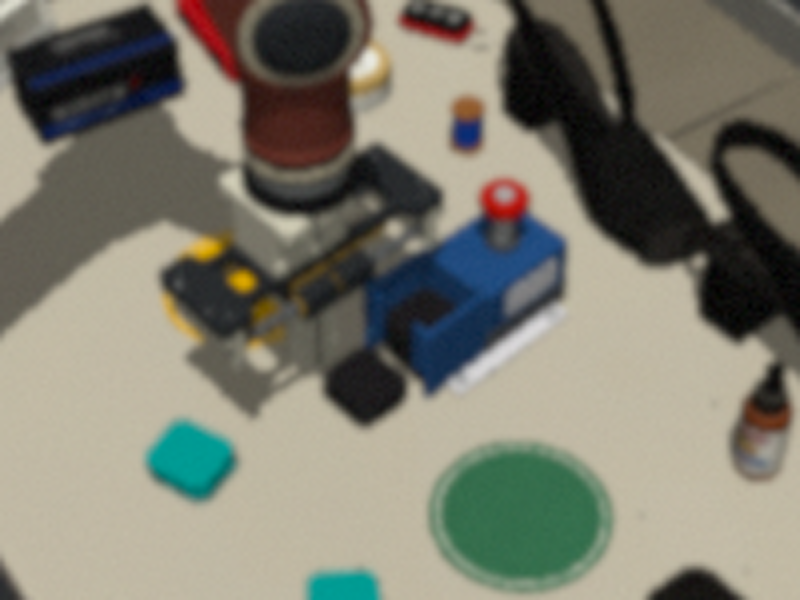

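The fingers stand behind the pad (365,385 in the crop), clear of the dispenser and plunger, and the mat is at (520,515). I'll push along -tool x.

>>> {"name": "servo_tool", "arguments": {"rows": [[1,[-6,0,0],[0,0,0]],[1,[-13,0,0],[0,0,0]],[1,[-20,0,0],[0,0,0]],[1,[-28,0,0],[0,0,0]],[1,[-36,0,0],[0,0,0]],[1,[-44,0,0],[0,0,0]],[1,[-52,1,0],[0,0,0]],[1,[-60,2,0],[0,0,0]],[1,[-68,3,0],[0,0,0]],[1,[-76,4,0],[0,0,0]],[1,[-84,5,0],[0,0,0]],[1,[-90,6,0],[0,0,0]]]}}

```text
time: 9.22
position: [526.9, -122.5, 192.2]
tcp_rot: [-0.002, 0.662, 0.75, 0.001]
contact_force: [-1.0, 5.6, 7.5]
width: 0.3
gripper_force: 4.6
```

Run:
```python
from h import *
b=cam('scene','scene4.png');a=cam('top','top4.png')
c=np.hstack([cv2.resize(a['frame'][190:290,270:350],(400,500),interpolation=2),cv2.resize(b['frame'][205:305,250:330],(400,500),interpolation=2)])
cv2.imwrite('pics/c4.png',c[:,:,::-1]);print(telemetry.get_state()['position'])
```

```text
[ 527.02441447 -123.49023625  192.24486154]
```

View pics/c4.png

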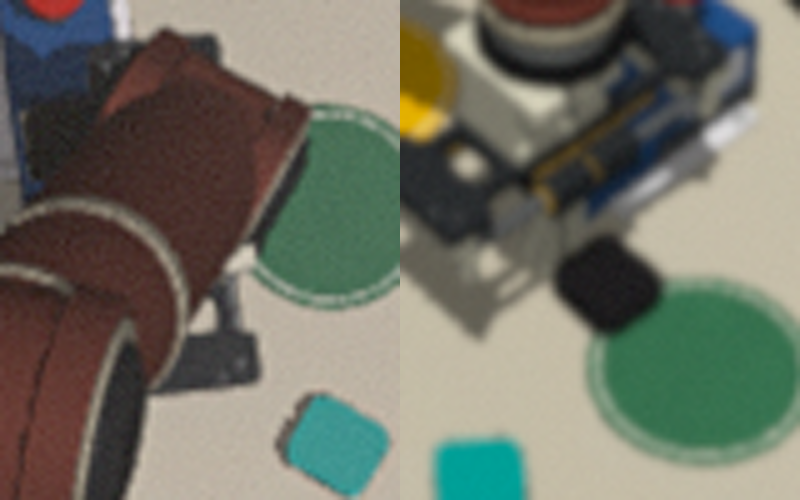

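The pad is being pushed squarely. It lies at crop (610,285), with its leading edge on the mat. I'll check the force reading.

Run:
```python
from h import *
b=load('scene');s=telemetry.get_state();print(s['contact_force'],s['moment'],s['gripper_force'],s['position'])
print(ray(b,250+210/5,205+278/5,18),ray(b,250+210/5,205+248/5,18))
```

```text
[-0.75857807  2.42344466  6.30171431] [ 0.50637102  0.21186999 -0.00804696] 3.225107155049045 [ 527.02441447 -123.49023625  192.24486154]
[ 541.6 -158.3   18. ] [ 553.6 -141.7   18. ]
```

>>> {"name": "servo_tool", "arguments": {"rows": [[1,[0,0,-1],[0,0,0]],[1,[0,0,-1],[0,0,0]]]}}

```text
time: 9.57
position: [526.9, -124.1, 192.7]
tcp_rot: [0.0, 0.662, 0.749, -0.0]
contact_force: [-0.6, 0.3, 0.6]
width: 0.5
gripper_force: 0.1
```

>>> {"name": "servo_tool", "arguments": {"rows": [[1,[-6,0,0],[0,0,0]],[1,[-13,1,0],[0,0,0]],[1,[-20,1,0],[0,0,0]],[1,[-28,2,0],[0,0,0]],[1,[-36,3,0],[0,0,0]],[1,[-44,3,0],[0,0,0]],[1,[-52,4,0],[0,0,0]],[1,[-58,4,0],[0,0,0]],[1,[-61,4,0],[0,0,0]],[1,[-63,4,0],[0,0,0]],[1,[-63,4,0],[0,0,0]]]}}

```text
time: 10.95
position: [538.8, -185.5, 192.8]
tcp_rot: [0.0, 0.662, 0.75, -0.0]
contact_force: [-0.3, -0.0, -0.0]
width: 0.9
gripper_force: 0.0
```

>>> {"name": "servo_tool", "arguments": {"rows": [[1,[10,0,0],[0,0,0]],[1,[20,0,0],[0,0,0]],[1,[25,0,-30],[0,0,0]],[1,[25,0,-90],[0,0,0]],[1,[25,0,-150],[0,0,0]],[1,[80,0,-180],[0,0,0]],[1,[140,0,-180],[0,0,0]],[1,[200,0,-180],[0,0,0]],[1,[260,0,-180],[0,0,0]],[1,[320,0,-180],[0,0,0]],[1,[320,0,-180],[0,0,0]],[1,[320,0,-180],[0,0,0]]]}}

```text
time: 12.45
position: [498.7, 132.2, 372.7]
tcp_rot: [0.0, 0.662, 0.75, -0.0]
contact_force: [-0.3, -0.4, -0.1]
width: 0.7
gripper_force: 0.0
```

Run:
```python
from h import *
b=cam('scene','scene5.png');a=cam('top','top5.png')
c=np.hstack([cv2.resize(a['frame'][170:270,265:365],(400,400),interpolation=2),cv2.resize(b['frame'][205:305,250:350],(400,400),interpolation=2)])
cv2.imwrite('pics/c5.png',c[:,:,::-1]);s=telemetry.get_state();print(s['position'],s['qd'].round(3),s['time'])
```

```text
[499.19575061 130.55754225 372.80536069] [ 0.014 -0.     0.003 -0.003 -0.002  0.001 -0.   ] 12.55
```

View pics/c5.png

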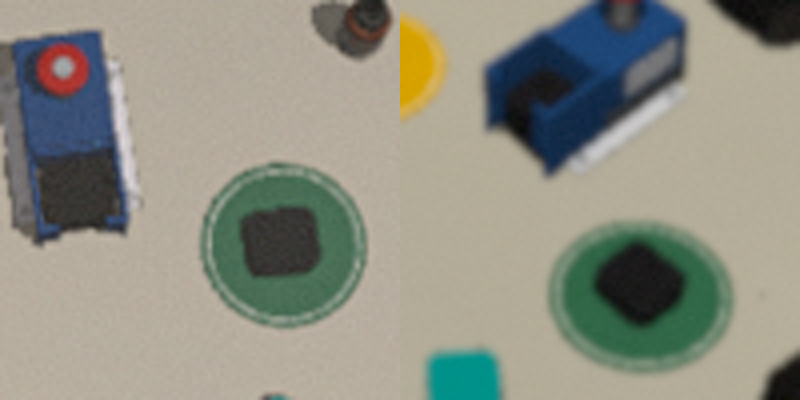

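The pad lies flat and centred on the green mat (crop (281,241) against mat centre (284,244)). The plunger is up, the other pads are in the magazine, and the arm is clear.

```bash
python3 -c "
from station import order;print(order.sign_off())"
```

```text
the job is handed in; nothing more can be done
None
```

I pressed the plunger fully once and one pad came out. I pushed it along the worktop until it lay flat and wholly on the green mat, then handed the job in at about 12.6 s.

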